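# Weigh a fitting disc and look it over under the loupe

### The job

Check the small metal disc on the bench balance: swing the arrest lever fully over so that the beam comes free and its disc end dips, leave it there for a second, then swing the lever fully back so that the beam is arrested level again. Then take the glass loupe by its handle and hold it level over the disc, centred on it, with the lens at the height marked by the collar on the focus post; the loupe must not touch the balance, and the collar and everything else on the bench stay where they are. Finish while still holding the loupe there in the gripper: do not put it down.

Things in the scene. Friction and masses are not known exactly. Their poses are not given: they have to be found in the camera images.
- balance: Fixed bench balance: grey plate 12 mm thick (x -125 to 75, y +-150 mm), beam 228 mm long on a pillar. Origin on the table under the beam's pivot; z up, beam along y, lever towards -x. Disc pan at y = +100 mm; counterweight (radius 16, top at 83 mm) at y = -100 mm. A focus post 7 mm thick, 167 mm tall stands behind the pan at x = 55, y = 100 mm.
- disc (a point): Centre of the top face of the dark steel disc (27 mm across, 6 mm thick) that is fixed in a steel pan (48 mm across) on the beam's +y end; 76 mm above the table while the beam is arrested, 9 mm lower when it is free.
- beam (a joint): Beam hinge, rad: 0 = level (arrested), grows as the disc end, the heavier one, dips. A cam on the lever lowers and lifts the beam: its angle is 0.09 times the lever's angle, so 0.09 rad with the lever fully over and 0 again when it is back.
- arrest (a joint): Arrest lever hinge, rad: 0 = arrested (lever leans 0.5 rad from upright towards the balance's -x), 1.0 = fully over, beam free (leans 0.5 rad towards +x). It turns in the balance's x-z plane about the pivot; friction of about 0.06 N m keeps it where it is left.
- lever_grip (a point): Middle of the lever's black grip, a bar 12 x 12 mm and 26 mm long in line with the lever, 70 mm from the lever's pivot; its flat sides face the balance's +y and -y, so it can be pinched from above across y.
- lever_pivot (a point): The arrest lever's pivot, 40 mm above the table, at x = -85 mm, y = -75 mm of the balance (fixed); its axes are the balance's axes.
- focus_mark (a point): Middle of the dark collar (20 mm across, 7 mm tall) on the focus post; its height, 115 to 145 mm above the table, marks where the middle of the lens belongs. It slides on the post with 2 N friction and must not be shifted. Its z axis is vertical.
- loupe: Loupe, 152 mm long, 80 g or so, lying flat: a round steel frame 54 mm across and 16 mm tall with a glass lens, and a straight black handle 14 mm wide, 16 mm tall, 100 mm long. Origin at its underside; x runs along the handle towards the lens, z up through the lens. Level means its z is vertical. The handle spans x -77 to +23 mm.
- lens (a point): Middle of the lens: 48 mm along the loupe's x from its origin, 8 mm above its underside.
- handle (a point): Point on the handle to grip, 22 mm behind the loupe's origin (-x), 70 mm from the lens centre, 8 mm above its underside.
- ring_clamp: Bystander: a dark empty ring clamp (no glass) 50 mm across on a thin 8 mm rod with an aluminium block at its end, about 150 mm long, lying flat.
- spatula: Bystander: lab spatula 150 mm long, lying flat.
- beaker: Bystander: glass beaker 64 mm across, 80 mm tall.
- reagent: Bystander: amber bottle 64 mm across, 130 mm tall.
- jar: Bystander: small jar 56 mm across, 65 mm tall.
- tip_box: Bystander: white open box 85 x 120 mm, 50 mm tall.

How it is judged:
On the way, in this order (a step that is already met when the one before it is completed fails the run):
1. the lever is fully over and the freed beam has dipped and settled (value of joint arrest above 0.85 rad and value of joint beam above 0.075 rad), for 0.6 s.
2. the lever is fully back and the beam is arrested level (value of joint arrest below 0.12 rad and value of joint beam below 0.02 rad), for 0.2 s.
At the end, for the whole second after the job is handed in: The lever is within 0.12 rad of arrested and the beam level; the loupe is held still in the fingers, clear of the balance, its lens within 10 mm of the disc's centre seen from above, within 5 mm of the collar's height, and level within 0.10 rad (6 degrees), right way up (all of step 2 and horizontal distance between lens and disc below 0.01 m and z of lens in the frame of focus_mark between -0.005 and 0.005 m and angle between loupe's own z axis and vertical below 0.1 rad and contact force between the fingers and loupe above 1 N and contact force between loupe and balance below 0.1 N and linear speed of loupe below 0.02 m/s); the arm keeps its last pose, push and grip.
It fails at once if the loupe knocks against the balance (contact force between loupe and balance above 1.5 N).
It fails at once if the collar on the focus post is shifted (distance of focus_mark from where it was at the start of the episode above 0.003 m).
It fails at once if a bystander is pushed out of its place (distance of any of ring_clamp, spatula, beaker, reagent, jar, tip_box from where it was at the start of the episode above 0.02 m).
It also fails if it takes over 66 s, if anything falls off the work surface, if the arm or the gripper's body presses on something with over 40 N, if the wrist force passes 120 N, or if a joint passes its speed limit or range.

### The arm

A 6-joint arm with a two-finger parallel gripper is mounted at the origin on the work surface. World frame = base frame: x ahead of the robot, y to its left, z up, the work surface at z = 0. Lengths are in m, angles in rad, forces in N, time in s.
With the tool pointing down it reaches from about 0.35 to 0.975 m from the base axis. Payload 4.9 kg.
Tool frame: the origin (TCP) lies at the very end of the fingers, on their centre line; the grasp point (between the pads) lies 19 mm behind it (grasp_offset is the distance from the TCP to the grasp point, in m); x points along the fingers, y is the direction in which the jaws open and shut, and the axes are right-handed (so a half turn about x gives the same grasp; the last joint's range is limited). The gripper opens to 85 mm and grips with 20 to 120 N. Pads are 22 mm wide; open, the fingers measure 114 mm over their backs; the gripper's body (76 mm by 85 mm) begins 54 mm behind the grasp point. The pads swing forward as they close: fully open they stand 13 mm farther back than shut.
Start: joints at [-1.465, 0.053, 1.613, -0, 1.476, -0.119], TCP at [0.139, -0.609, 0.231] pointing down, gripper open.
Joint ranges: [-3.01, 3.01], [-1.01, 2.22], [0.06, 2.58], [-1.02, 4.17], [0.09, 2.62], [-3.14, 3.14]. Speed limits (rad/s): [2.57, 2.57, 3.14, 3.14, 3.14, 3.14].

### API

Orientations are given as a rotation vector (axis times angle).
In Python, from station import get_obs, get_image, camera_model, finish_job, grasp_offset gives the robot as it stands.
- The arm moves only by the shell command python3 -m crank 'ROWS' [OPENING] [FORCE]. ROWS is JSON, a list that holds one entry, the list of rows, each a list of 4 numbers: the shift along the world's x, y, z in m, then the turn about the world's z in degrees. In form: [[[dx, dy, dz, turn], ...]]. A call has 1 to 5 rows; each row is the pose to reach, as a shift and turn from the pose commanded when the call began; what a row does not reach only later rows make up. A row lasts 1/12 s, in which the tool goes at most 41.7 mm and 7.16 degrees, less where a joint would pass 70% of its speed; a pose out of reach is approached as far as the arm can. A call with a gripper value outside its range is refused whole. OPENING is the opening, from 0 (shut) to 1 (fully open), set as the call begins (- or left out, the last holds). The fingers move at their own pace and stop on an object; FORCE is the grip in N (left out, the last holds). Time passes only in rows, so rows that repeat a pose let the fingers close. It gives the time, the measured TCP pose, the force and the opening at its end, in the units of the state.
- get_obs(): the state, without advancing time (a new reading comes with each control period).
- get_image(name): name is "side" or "top" or "wrist"; returns (picture, depth): 384x512x3 uint8, red, green, blue; 384x512 float32, m along the optical axis (not along the pixel's ray), 0 where there is no reading.
- camera_model(name): a dict with "fx", "fy", "cx", "cy" (pixels), "xyz" and "attitude" of the camera in the world. Camera axes: x right, y down, z forward; pixel columns grow to the right and rows downward; lengths in m; the calibration is good to about 2 mm. A picture is of the moment at which its call begins: read the wrist's pose just before it. camera_model takes no time and is no camera call; for the wrist camera it gives the pose at the moment of the call.
- finish_job(): hands the job in, once; it reports no verdict.
The state is a dict: "t": time; "q": joint angles; "dq": joint speeds; "effort": joint torques, N m; "tool_pos": TCP position; "tool_rot": TCP orientation; "contact_force": force on the tool from outside, world axes, zero at the start; "wrist_torque": the same for the moment, N m; "opening": finger opening in m.
Only numpy, scipy, OpenCV 4.12 (cv2) and the standard library are available. Lean on these libraries where they do the work, as an engineer would, in place of code of your own. Each camera call takes 0.05 s, during which the arm holds its last target.

## Working session

There is one attempt and no reset: what is moved stays moved. The work goes in short steps, Python scripts to look and compute and a shell command to move; the robot and the scene stay as the last step left them, time stands still between calls to the robot, and variables do not carry over. Pictures are saved under pics/ and viewed, and the job is handed in when it is done.

```bash
ls; mkdir -p pics
python3 - <<'E'
from station import *
import cv2, numpy as np
print(get_obs()); print(grasp_offset if not callable(grasp_offset) else grasp_offset())
for n in ("side","top","wrist"):
    m=camera_model(n); print(n,m)
    im,d=get_image(n); np.savez(f"pics/{n}0.npz",im=im,d=d); cv2.imwrite(f"pics/{n}0.png",im[:,:,::-1])
E
```

```text
pics
{'t': 0.0, 'q': array([-1.46503306e+00,  5.33608132e-02,  1.61430029e+00, -2.06603982e-05,
        1.47601429e+00, -1.18985957e-01]), 'dq': array([-4.21179542e-04, -8.49748447e-05,  1.13300759e-03,  6.52088120e-04,
       -5.08763845e-04, -2.57733387e-04]), 'effort': array([ 3.22395772e-04, -3.93684447e+01, -3.70174026e+01, -8.20743981e-05,
        7.09510467e-03, -6.96211046e-06]), 'tool_pos': array([ 0.13922498, -0.60864913,  0.23005682]), 'tool_rot': array([ 2.10341105,  0.23957737, -2.10342543]), 'contact_force': array([0.41291675, 0.84376845, 0.31496275]), 'wrist_torque': array([ 0.00182628,  0.01352485, -0.00489837]), 'opening': 0.08554901654128541}
0.0187
side {'fx': 394.7379442136505, 'fy': 394.7379442136505, 'cx': 255.3684981854272, 'cy': 183.25383369505633, 'xyz': array([0.51109491, 0.79719236, 1.05144086]), 'attitude': array([-0.03242863,  2.92359953, -1.0870634 ])}
top {'fx': 402.12924289280534, 'fy': 402.12924289280534, 'cx': 257.5898228778934, 'cy': 186.68200594779248, 'xyz': array([ 0.36643827, -0.00537038,  1.16473365]), 'attitude': array([-2.13683423,  2.15099967, -0.13067084])}
wrist {'fx': 316.36567287824676, 'fy': 316.36567287824676, 'cx': 253.74959190385692, 'cy': 191.5628033873219, 'xyz': array([ 0.20359368, -0.59357526,  0.37246068]), 'attitude': array([ 2.28779485, -1.82314044, -0.24236962])}
```

View pics/top0.png

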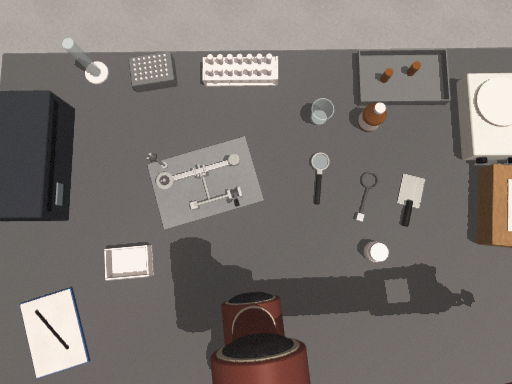

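View pics/side0.png

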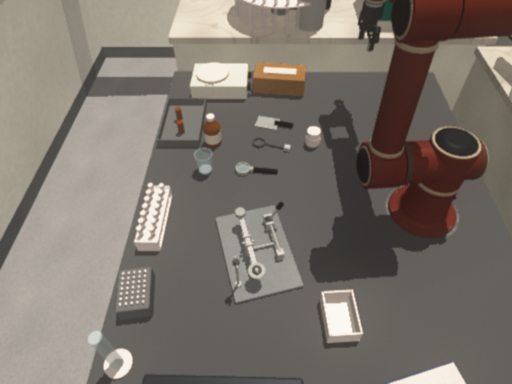

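View pics/wrist0.png

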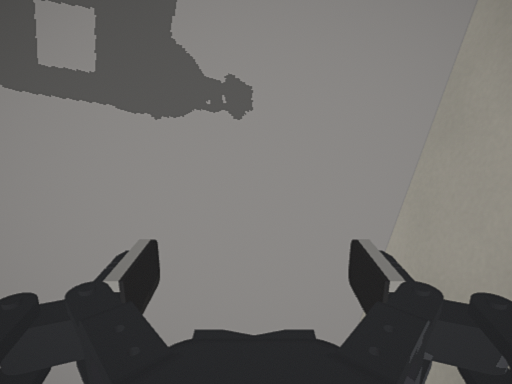

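```bash
cat > h.py <<'E'
from station import *
import cv2, numpy as np
from scipy.spatial.transform import Rotation as R
def cast(m,u,v,z):
    d=R.from_rotvec(m["attitude"]).apply([(u-m["cx"])/m["fx"],(v-m["cy"])/m["fy"],1.0]); c=np.array(m["xyz"])
    return c+d*(z-c[2])/d[2]
def proj(m,p):
    q=R.from_rotvec(m["attitude"]).inv().apply(np.array(p)-m["xyz"]); return np.array([m["cx"]+m["fx"]*q[...,0]/q[...,2],m["cy"]+m["fy"]*q[...,1]/q[...,2]])
def pt(m,d,u,v):
    z=d[int(round(v)),int(round(u))]
    return R.from_rotvec(m["attitude"]).apply([(u-m["cx"])/m["fx"]*z,(v-m["cy"])/m["fy"]*z,z])+m["xyz"]
E
python3 - <<'E'
from h import *
z=np.load("pics/top0.npz")["im"][:,:,::-1]
a=cv2.resize(z[130:235,140:270],None,fx=6,fy=5.7,interpolation=cv2.INTER_CUBIC)
cv2.imwrite("pics/c1.png",cv2.resize(z[135:235,140:270],None,fx=6,fy=6,interpolation=cv2.INTER_CUBIC))
cv2.imwrite("pics/c2.png",cv2.resize(z[140:240,300:400],None,fx=6,fy=6,interpolation=cv2.INTER_CUBIC))
s=np.load("pics/side0.npz")["im"][:,:,::-1]
cv2.imwrite("pics/c3.png",cv2.resize(s[190:305,205:315],None,fx=5.2,fy=5.2,interpolation=cv2.INTER_CUBIC))
E
```

```text
(no output)
```

View pics/c1.png

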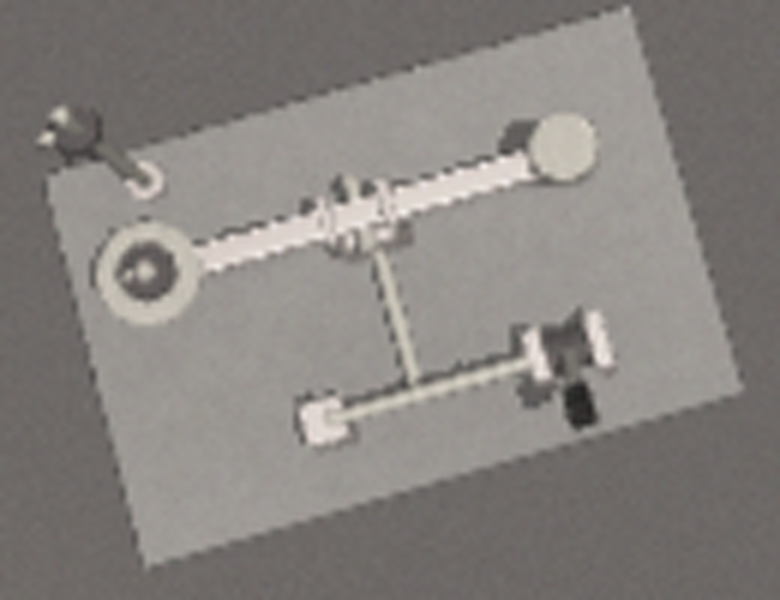

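View pics/c2.png

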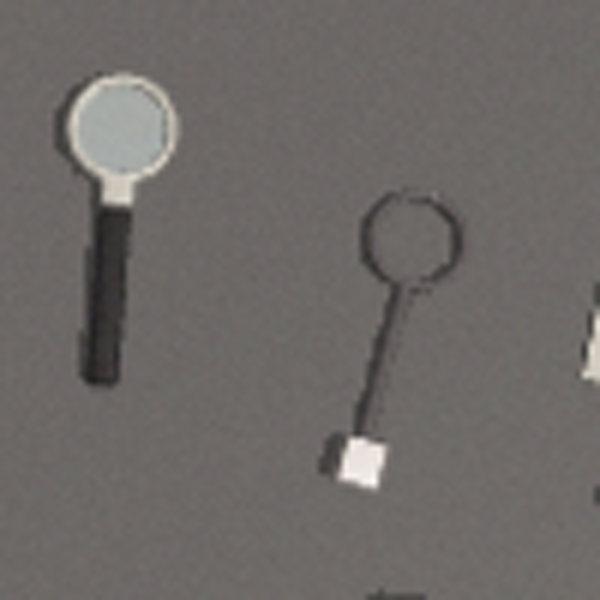

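View pics/c3.png

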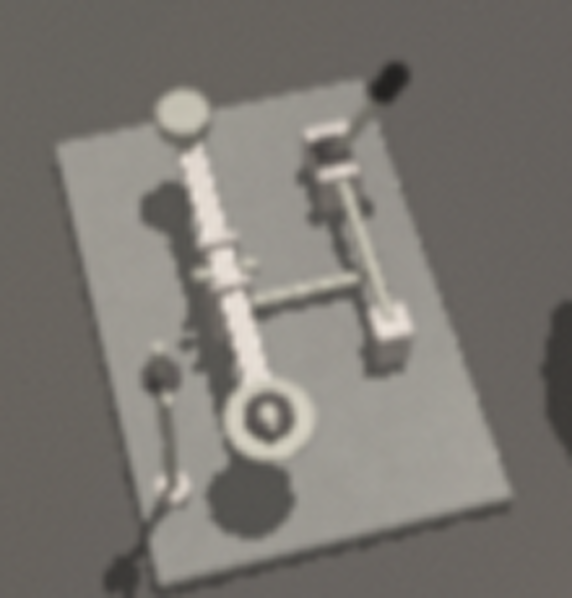

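```bash
cat > fit.py <<'E'
from h import *
T=camera_model("top"); S=camera_model("side")
px=lambda l,s,o:np.array(l,float)/s+np.array(o)-0.5*0
def rigid(b,w):
    bc,wc=b.mean(0),w.mean(0); B=b-bc; W=w-wc
    a=np.arctan2((B[:,0]*W[:,1]-B[:,1]*W[:,0]).sum(),(B*W).sum())
    Rm=np.array([[np.cos(a),-np.sin(a)],[np.sin(a),np.cos(a)]])
    return a,wc-Rm@bc,Rm
b=np.array([[75,-150],[-125,-150],[-125,150],[75,150]])/1000
ct=px([(630,8),(743,390),(148,568),(48,180)],6,(140,135))
cs=px([(365,80),(58,148)],5.2,(205,190))
w=np.array([cast(T,u,v,.012)[:2] for u,v in ct])
a,t,Rm=rigid(b,w)
print("plate",np.degrees(a),t,"resid",w-(b@Rm.T+t))
cs=px([(365,80),(512,493),(160,587),(58,148)],5.2,(205,190))
ws=np.array([cast(S,u,v,.012)[:2] for u,v in cs])
bs=np.array([[-125,-150],[-125,150],[75,150],[75,-150]])/1000
a2,t2,_=rigid(bs,ws); print("side",np.degrees(a2),t2)
E
python3 - <<'E'
from fit import *
print("disc top",cast(T,*px((148,271),6,(140,135)),.076),"side",cast(S,*px((268,414),5.2,(205,190)),.076),"model",Rm@[0,.1]+t)
print("cw",cast(T,*px((563,148),6,(140,135)),.083),cast(S,*px((182,112),5.2,(205,190)),.083),"model",Rm@[0,-.1]+t)
print("post",Rm@[.055,.1]+t)
def tri(u1,u2):
    A=[];bb=[]
    for m,u in((T,u1),(S,u2)):
        c=np.array(m["xyz"]); d=cast(m,*u,0)-c; d/=np.linalg.norm(d); P=np.eye(3)-np.outer(d,d); A.append(P); bb.append(P@c)
    x=np.linalg.lstsq(np.vstack(A),np.hstack(bb),rcond=None)[0]; return x
print("collar",tri(px((78,130),6,(140,135)),px((161,375),5.2,(205,190))))
print("grip",tri(px((579,405),6,(140,135)),px((390,82),5.2,(205,190))), "model", Rm@[-.085-.07*np.sin(.5),-.075]+t, .04+.07*np.cos(.5))
# loupe
L=cast(T,*px((123,127),6,(300,140)),.012); H=cast(T,*px((102,378),6,(300,140)),.012)
print("lens",L,"handle end",H,"len",np.linalg.norm(L-H)) 
print(np.degrees(np.arctan2(*(L-H)[[1,0]])))
E
```

```text
plate 16.22156676877549 [0.56260609 0.16954434] resid [[-0.00181611  0.00093799]
 [ 0.0013826   0.00278634]
 [ 0.00190736 -0.00085414]
 [-0.00147384 -0.00287019]]
side 16.003393693890132 [0.56112533 0.17341299]
disc top [0.53596341 0.26559016 0.076     ] side [0.53557649 0.26884422 0.076     ] model [0.53467083 0.2655632 ]
cw [0.59027355 0.07489209 0.083     ] [0.59090231 0.07657555 0.083     ] model [0.59054134 0.07352548]
post [0.58748121 0.28092759]
collar [0.58836575 0.28217436 0.13882525]
grip [0.46990385 0.06624853 0.10126422] model [0.46971777 0.06441022] 0.10143077933232611
lens [ 0.598319   -0.17248933  0.012     ] handle end [ 0.47612301 -0.15918599  0.012     ] len 0.12291801702490214
-6.21325829176467
```

```bash
cat > st.py <<'E'
from h import *
o=get_obs(); M=R.from_rotvec(o["tool_rot"]).as_matrix()
print("t %.2f"%o["t"],"pos",o["tool_pos"].round(4),"yaxis deg %.1f"%np.degrees(np.arctan2(M[1,1],M[0,1])),"x",M[:,0].round(3),"F",o["contact_force"].round(1),"op %.4f"%o["opening"],"q",o["q"].round(2))
E
python3 st.py
python3 - <<'E'
from h import *
T=camera_model("top")
for n,u,v,z in [("jar",376,252,.06),("reag",375,116,.12),("beaker",321,111,.08),("tipbox",128,262,.05),("clamp",368,180,.01),("block",360,217,.01)]: print(n,cast(T,u,v,z).round(3))
E
```

```text
t 0.15 pos [ 0.1393 -0.6088  0.2303] yaxis deg -77.1 x [-0.     0.002 -1.   ] F [-0.1 -0.7  0.5] op 0.0858 q [-1.47  0.05  1.61  0.    1.48 -0.12]
jar [ 0.338 -0.308  0.06 ]
reag [ 0.698 -0.306  0.12 ]
beaker [ 0.727 -0.168  0.08 ]
tipbox [0.314 0.367 0.05 ]
clamp [ 0.542 -0.308  0.01 ]
block [ 0.435 -0.281  0.01 ]
```

```bash
python3 -m crank '[[[0.0176,0.0359,0,0],[0.0352,0.0718,0,0],[0.0528,0.1077,0,0],[0.0704,0.1436,0,0],[0.088,0.1795,0,0]]]' 0.5 20
python3 -m crank '[[[0.0176,0.0359,0,0],[0.0352,0.0718,0,0],[0.0528,0.1077,0,0],[0.0704,0.1436,0,0],[0.088,0.1795,0,0]]]'
python3 -m crank '[[[0.0176,0.0359,0,0],[0.0352,0.0718,0,0],[0.0528,0.1077,0,0],[0.0704,0.1436,0,0],[0.088,0.1795,0,3]]]'; python3 st.py
```

```text
t: 0.57
tool_pos: [0.2276, -0.4279, 0.2307]
tool_rot: [2.103, 0.238, -2.103]
contact_force: [0.4, 0.3, 0.9]
opening: 0.0427
t: 0.98
tool_pos: [0.3155, -0.2484, 0.2311]
tool_rot: [2.103, 0.236, -2.103]
contact_force: [1.1, -0.4, 1.0]
opening: 0.0425
t: 1.4
tool_pos: [0.4036, -0.0687, 0.2313]
tool_rot: [2.073, 0.289, -2.072]
contact_force: [0.0, -0.6, -0.1]
opening: 0.0427
t 1.40 pos [ 0.4036 -0.0687  0.2313] yaxis deg -74.1 x [ 0.001 -0.    -1.   ] F [ 0.  -0.6 -0.1] op 0.0427 q [-0.35 -0.51  2.08 -0.    1.56  0.94]
```

```bash
python3 -m crank '[[[0.0166,0.0336,0,0],[0.0332,0.067,0,0],[0.05,0.1,0,0],[0.0664,0.1342,0,0],[0.0664,0.1342,0,0]]]'
python3 - <<'E'
from h import *
m=camera_model("wrist"); im,d=get_image("wrist"); np.savez("pics/w1.npz",im=im,d=d,xyz=m["xyz"],att=m["attitude"]); cv2.imwrite("pics/w1.png",im[:,:,::-1]); print(m)
print(proj(m,[.470,.0655,.101]),proj(m,[.5353,.2665,.076]))
E
```

```text
t: 1.82
tool_pos: [0.4708, 0.0684, 0.2309]
tool_rot: [2.07, 0.298, -2.07]
contact_force: [0.2, -0.4, -0.4]
opening: 0.0424
{'fx': 316.36567287824676, 'fy': 316.36567287824676, 'cx': 253.74959190385692, 'cy': 191.5628033873219, 'xyz': array([0.53413875, 0.0872032 , 0.37316193]), 'attitude': array([ 2.33764134, -1.75264167, -0.23366525])}
[257.21687809 185.10447784] [55.36829957 44.51409498]
```

View pics/w1.png

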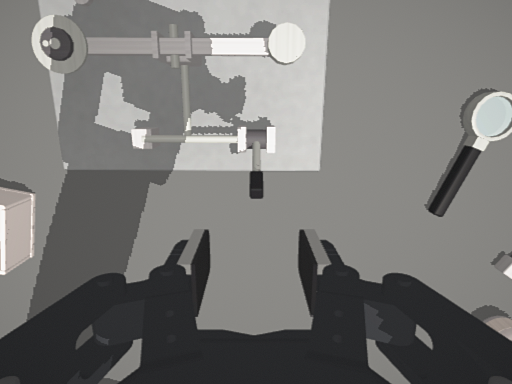

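```bash
python3 st.py; python3 -m crank '[[[0,0,-0.035,0],[0,0,-0.07,0],[0,0,-0.1,0],[0,0,-0.1,0]]]'; python3 st.py
```

```text
t 1.87 pos [0.4699 0.0661 0.2307] yaxis deg -73.8 x [-0.002  0.    -1.   ] F [-0.1 -0.9  0.2] op 0.0426 q [-0.02 -0.32  1.95  0.    1.51  1.27]
t: 2.2
tool_pos: [0.4644, 0.0626, 0.1241]
tool_rot: [2.061, 0.29, -2.088]
contact_force: [-1.6, 0.3, 0.0]
opening: 0.0428
t 2.20 pos [0.4644 0.0626 0.1241] yaxis deg -74.2 x [-0.013 -0.    -1.   ] F [-1.6  0.3  0. ] op 0.0428 q [-0.02 -0.23  2.06 -0.    1.32  1.27]
```

```bash
python3 -m crank '[[[0,0,-0.016,0],[0,0,-0.032,0],[0,0,-0.048,0],[0,0,-0.048,0],[0,0,-0.048,0]]]'; python3 -m crank '[[[0,0,0,0],[0,0,0,0],[0,0,0,0],[0,0,0,0]]]' 0.0 20; python3 st.py
python3 - <<'E'
from h import *
m=camera_model("wrist"); im,d=get_image("wrist");cv2.imwrite("pics/w2.png",im[:,:,::-1])
E
```

```text
t: 2.62
tool_pos: [0.4697, 0.0628, 0.0841]
tool_rot: [2.073, 0.288, -2.074]
contact_force: [-1.1, -0.3, -0.1]
opening: 0.0427
t: 2.95
tool_pos: [0.4701, 0.066, 0.0855]
tool_rot: [2.078, 0.296, -2.074]
contact_force: [-4.1, 10.9, 7.1]
opening: 0.0115
t 2.95 pos [0.4701 0.066  0.0855] yaxis deg -74.1 x [ 0.001  0.007 -1.   ] F [-4.1 10.9  7.1] op 0.0115 q [-0.02 -0.18  2.09  0.01  1.23  1.27]
```

View pics/w2.png

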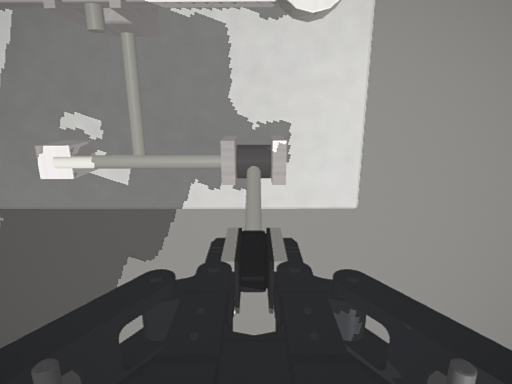

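```bash
python3 -m crank '[[[0.0124,0.0036,0.0054,0],[0.0255,0.0074,0.0082,0],[0.039,0.0112,0.0082,0],[0.0521,0.015,0.0054,0],[0.0645,0.0186,0,0]]]'; python3 -m crank '[[[0,0,0,0],[0,0,0,0]]]'; python3 st.py
python3 - <<'E'
from h import *
m=camera_model("wrist"); im,d=get_image("wrist");cv2.imwrite("pics/w3.png",im[:,:,::-1])
im,d=get_image("side");cv2.imwrite("pics/s3.png",cv2.resize(im[190:305,205:315,::-1],None,fx=5.2,fy=5.2,interpolation=cv2.INTER_CUBIC))
E
```

```text
t: 3.42
tool_pos: [0.5344, 0.0846, 0.0852]
tool_rot: [2.074, 0.295, -2.076]
contact_force: [-5.9, 7.2, 4.4]
opening: 0.0116
t: 3.58
tool_pos: [0.5353, 0.0848, 0.0847]
tool_rot: [2.077, 0.295, -2.073]
contact_force: [-0.7, 8.9, 0.6]
opening: 0.0114
t 3.58 pos [0.5353 0.0848 0.0847] yaxis deg -74.1 x [ 0.001  0.006 -1.   ] F [-0.7  8.9  0.6] op 0.0114 q [ 0.02 -0.01  1.93  0.01  1.22  1.31]
```

View pics/w3.png

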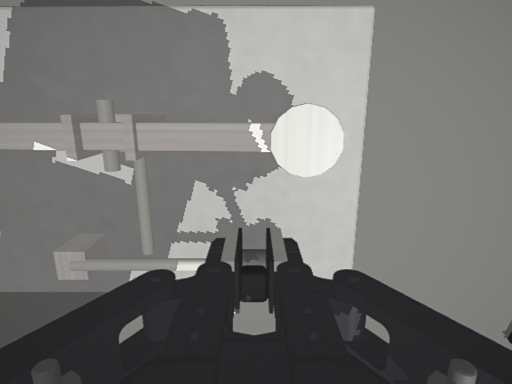

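View pics/s3.png

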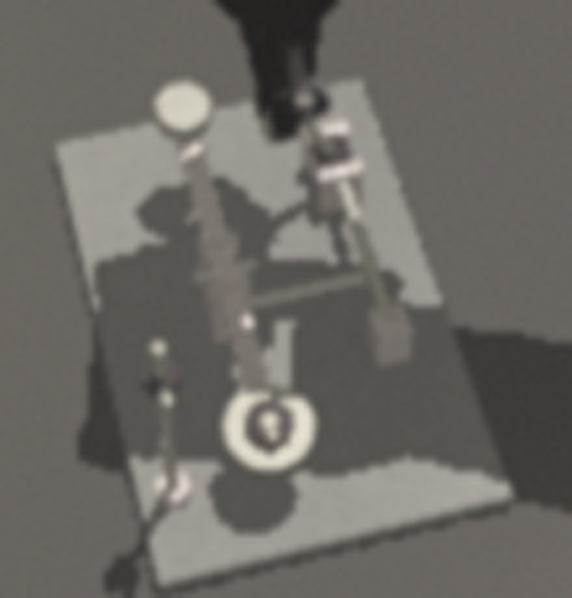

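```bash
python3 -m crank '[[[0.001,0.0003,0,0],[0.002,0.0006,-0.001,0],[0.002,0.0006,-0.001,0],[0.002,0.0006,-0.001,0],[0.002,0.0006,-0.001,0]]]';python3 st.py; for i in 1 2; do python3 -m crank '[[[0,0,0,0],[0,0,0,0],[0,0,0,0],[0,0,0,0],[0,0,0,0]]]' >/dev/null; done; python3 st.py
```

```text
t: 4.1
tool_pos: [0.5364, 0.0852, 0.0842]
tool_rot: [2.076, 0.295, -2.074]
contact_force: [-2.1, 8.3, 4.2]
opening: 0.0113
t 4.10 pos [0.5364 0.0852 0.0842] yaxis deg -74.1 x [ 0.     0.005 -1.   ] F [-2.1  8.3  4.2] op 0.0113 q [ 0.02 -0.    1.93  0.01  1.22  1.31]
t 4.93 pos [0.5364 0.0852 0.0842] yaxis deg -74.1 x [ 0.     0.005 -1.   ] F [-3.5  8.2  4.6] op 0.0118 q [ 0.02 -0.    1.93  0.01  1.22  1.31]
```

Run:
```python
from h import *
S=camera_model("side")
im,d=get_image("side");cv2.imwrite("pics/s4.png",cv2.resize(im[240:300,220:290,::-1],None,fx=8,fy=8,interpolation=cv2.INTER_CUBIC))
im0=np.load("pics/side0.npz")["im"];cv2.imwrite("pics/s0b.png",cv2.resize(im0[240:300,220:290,::-1],None,fx=8,fy=8,interpolation=cv2.INTER_CUBIC))
print(proj(S,[.5355,.267,.076]),proj(S,[.5355,.267,.067]))
d0=np.load("pics/side0.npz")["d"]
for dd in (d0,d): print(np.array([pt(S,dd,u,v)[2] for u in range(254,260) for v in range(268,274)]).round(4).reshape(6,6))
```

```text
[256.5832516 269.0122735] [256.61999497 270.60307279]
[[0.0806 0.0759 0.0773 0.0738 0.0764 0.0764]
 [0.0783 0.0778 0.0757 0.0747 0.0783 0.0777]
 [0.0787 0.0788 0.0755 0.0748 0.075  0.074 ]
 [0.0781 0.0779 0.0766 0.0786 0.0772 0.0764]
 [0.0769 0.0744 0.0758 0.0778 0.0778 0.0769]
 [0.078  0.0743 0.0761 0.0753 0.0772 0.0766]]
[[0.0679 0.0688 0.071  0.0695 0.068  0.0661]
 [0.0719 0.069  0.0674 0.0701 0.07   0.0672]
 [0.0698 0.0693 0.0722 0.0669 0.0649 0.0692]
 [0.0706 0.0718 0.0672 0.0676 0.0664 0.0686]
 [0.0705 0.0686 0.0686 0.0686 0.0699 0.0668]
 [0.0692 0.0706 0.0688 0.0687 0.0697 0.067 ]]
```

```bash
python3 -m crank '[[[0.002,0.0006,-0.001,0],[0.004,0.0012,-0.002,0],[0.005,0.0015,-0.003,0],[0.005,0.0015,-0.003,0],[0.005,0.0015,-0.003,0]]]';python3 st.py
python3 - <<'E'
from h import *
S=camera_model("side")
d0=np.load("pics/side0.npz")["d"]
im,d=get_image("side"); 
for dd in (d0,d): print(np.mean([pt(S,dd,u,v)[2] for u in range(253,261) for v in range(269,275)]))
m=camera_model("wrist"); im,d=get_image("wrist");cv2.imwrite("pics/w4.png",im[:,:,::-1])
E
for i in 1; do python3 -m crank '[[[0,0,0,0],[0,0,0,0],[0,0,0,0],[0,0,0,0],[0,0,0,0]]]' >/dev/null; done; python3 st.py
```

```text
t: 5.4
tool_pos: [0.5414, 0.0866, 0.0812]
tool_rot: [2.076, 0.295, -2.074]
contact_force: [-3.5, 9.0, 4.1]
opening: 0.0115
t 5.40 pos [0.5414 0.0866 0.0812] yaxis deg -74.1 x [ 0.     0.005 -1.   ] F [-3.5  9.   4.1] op 0.0115 q [0.02 0.01 1.92 0.01 1.21 1.31]
0.07559169659644631
0.06852008366891994
t 5.92 pos [0.5414 0.0866 0.0812] yaxis deg -74.1 x [ 0.     0.005 -1.   ] F [-2.3  8.8  4.1] op 0.0117 q [0.02 0.01 1.92 0.01 1.21 1.31]
```

View pics/w4.png

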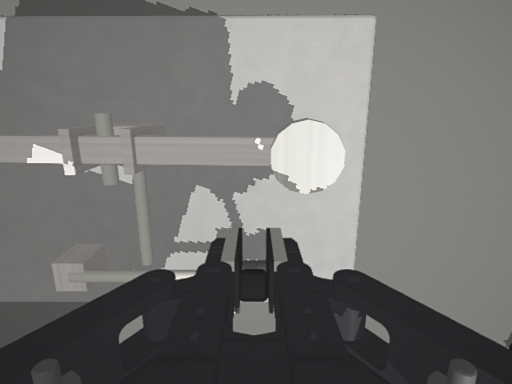

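Run:
```python
from h import *
m=camera_model("wrist"); im,d=get_image("wrist"); np.savez("pics/w5.npz",im=im,d=d)
print("cw", np.median([pt(m,d,u,v)[2] for u in range(295,320) for v in range(145,168)]), "plate",np.median([pt(m,d,u,v)[2] for u in range(340,356) for v in range(30,100)]))
for v in range(262,300,4): print(v,pt(m,d,254,v).round(4))
w=np.load("pics/w1.npz"); m=dict(m); m["xyz"]=w["xyz"];m["attitude"]=w["att"]
print("cw0", np.median([pt(m,w["d"],u,v)[2] for u in range(280,295) for v in range(35,51)]), "plate",np.median([pt(m,w["d"],u,v)[2] for u in range(300,325) for v in range(90,150)]))
S=camera_model("side"); im,d=get_image("side"); z=np.load("pics/side0.npz")
for a in (z["d"],d): print("side cw",np.median([pt(S,a,u,v)[2] for u in range(237,244) for v in range(208,215)]),"disc",np.median([pt(S,a,u,v)[2] for u in range(253,261) for v in range(268,275)]))
```

```text
cw 0.09139782959619669 plate 0.011785546676242167
262 [0.5127 0.0788 0.0407]
266 [0.5117 0.0785 0.044 ]
270 [0.5438 0.0875 0.1092]
274 [0.5434 0.0874 0.1117]
278 [0.5416 0.0869 0.1115]
282 [0.5403 0.0865 0.1121]
286 [0.5395 0.0863 0.1137]
290 [0.5383 0.086  0.1145]
294 [0.5369 0.0855 0.1149]
298 [0.5363 0.0854 0.1167]
cw0 0.08266325813597056 plate 0.011630157018789167
side cw 0.08406092220338812 disc 0.07631937025229268
side cw 0.09242304760622289 disc 0.06832296432276336
```

```bash
python3 -m crank '[[[-0.0192,-0.0056,0.0097,0],[-0.0324,-0.0094,0.0125,0],[-0.0458,-0.0132,0.0125,0],[-0.0589,-0.017,0.0097,0],[-0.0714,-0.0206,0.0043,0]]]'; python3 st.py;python3 -m crank '[[[-0.002,-0.0006,-0.001,0],[-0.005,-0.0014,-0.003,0],[-0.005,-0.0014,-0.003,0],[-0.005,-0.0014,-0.003,0]]]'; python3 st.py
python3 - <<'E'
from h import *
m=camera_model("wrist"); im,d=get_image("wrist");cv2.imwrite("pics/w6.png",im[:,:,::-1])
S=camera_model("side"); im,d=get_image("side"); z=np.load("pics/side0.npz")
for a in (z["d"],d): print("side cw",np.median([pt(S,a,u,v)[2] for u in range(237,244) for v in range(208,215)]),"disc",np.median([pt(S,a,u,v)[2] for u in range(253,261) for v in range(268,275)]))
E
```

```text
t: 6.43
tool_pos: [0.4712, 0.0664, 0.0859]
tool_rot: [2.083, 0.296, -2.069]
contact_force: [1.6, 12.4, 1.1]
opening: 0.0117
t 6.43 pos [0.4712 0.0664 0.0859] yaxis deg -74.1 x [ 0.006  0.007 -1.   ] F [ 1.6 12.4  1.1] op 0.0117 q [-0.02 -0.18  2.09  0.01  1.23  1.27]
t: 6.77
tool_pos: [0.4696, 0.0659, 0.0851]
tool_rot: [2.091, 0.297, -2.062]
contact_force: [7.9, 15.0, 3.3]
opening: 0.0118
t 6.77 pos [0.4696 0.0659 0.0851] yaxis deg -74.2 x [ 0.013  0.009 -1.   ] F [ 7.9 15.   3.3] op 0.0118 q [-0.02 -0.19  2.1   0.01  1.22  1.27]
side cw 0.08406092220338812 disc 0.07631937025229268
side cw 0.08427104573879796 disc 0.07702708404481878
```

View pics/w6.png

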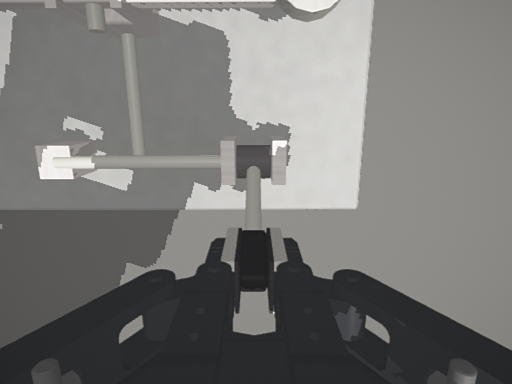

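```bash
python3 -m crank '[[[0,0,0,0],[0,0,0,0],[0,0,0,0],[0,0,0,0]]]' 0.5; python3 st.py
python3 -m crank '[[[0,0,0.03,0],[0,0,0.07,0],[0,0,0.11,0],[0,0,0.15,0],[0,0,0.15,0]]]'; python3 st.py
python3 - <<'E'
from h import *
m=camera_model("wrist"); im,d=get_image("wrist"); np.savez("pics/w7.npz",im=im,d=d,xyz=m["xyz"],att=m["attitude"]); cv2.imwrite("pics/w7.png",im[:,:,::-1])
S=camera_model("side"); im,d=get_image("side"); z=np.load("pics/side0.npz")
for a in (z["d"],d): print("side cw",np.median([pt(S,a,u,v)[2] for u in range(237,244) for v in range(208,215)]),"disc",np.median([pt(S,a,u,v)[2] for u in range(253,261) for v in range(268,275)]))
E
```

```text
t: 7.2
tool_pos: [0.4647, 0.0619, 0.0807]
tool_rot: [2.073, 0.289, -2.073]
contact_force: [-0.1, 0.2, -0.1]
opening: 0.0427
t 7.20 pos [0.4647 0.0619 0.0807] yaxis deg -74.1 x [-0. -0. -1.] F [-0.1  0.2 -0.1] op 0.0427 q [-0.03 -0.18  2.1  -0.    1.22  1.27]
t: 7.62
tool_pos: [0.469, 0.0618, 0.2405]
tool_rot: [2.088, 0.286, -2.056]
contact_force: [0.7, -1.1, 0.4]
opening: 0.0428
t 7.62 pos [0.469  0.0618 0.2405] yaxis deg -74.1 x [ 0.016 -0.001 -1.   ] F [ 0.7 -1.1  0.4] op 0.0428 q [-0.03 -0.34  1.95 -0.    1.52  1.27]
side cw 0.08406092220338812 disc 0.07631937025229268
side cw 0.0848651333684004 disc 0.07662910138743273
```

View pics/w7.png

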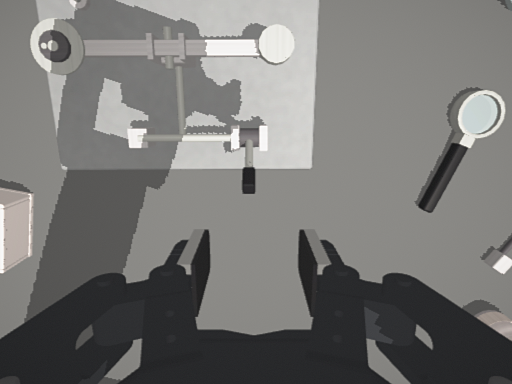

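```bash
python3 -m crank '[[[0.01,-0.038,0,-4],[0.02,-0.076,0,-8],[0.03,-0.114,0,-12],[0.04,-0.152,0,-16],[0.05,-0.19,0,-20]]]' 0.6; python3 -m crank '[[[0.01,-0.037,0,-2],[0.01,-0.037,0,-2],[0.01,-0.037,0,-2],[0.01,-0.037,0,-2]]]'; python3 st.py
python3 - <<'E'
from h import *
m=camera_model("wrist"); im,d=get_image("wrist"); np.savez("pics/w8.npz",im=im,d=d,xyz=m["xyz"],att=m["attitude"]); cv2.imwrite("pics/w8.png",im[:,:,::-1])
E
```

```text
t: 8.13
tool_pos: [0.5137, -0.1294, 0.2279]
tool_rot: [-2.178, 0.081, 2.186]
contact_force: [0.6, 0.0, 0.5]
opening: 0.0514
t: 8.47
tool_pos: [0.5237, -0.1645, 0.2283]
tool_rot: [-2.161, 0.114, 2.169]
contact_force: [-0.1, -0.5, 0.2]
opening: 0.0516
t 8.47 pos [ 0.5237 -0.1645  0.2283] yaxis deg -96.1 x [-0.004  0.002 -1.   ] F [-0.1 -0.5  0.2] op 0.0516 q [-0.44 -0.12  1.79  0.    1.48  1.24]
```

View pics/w8.png

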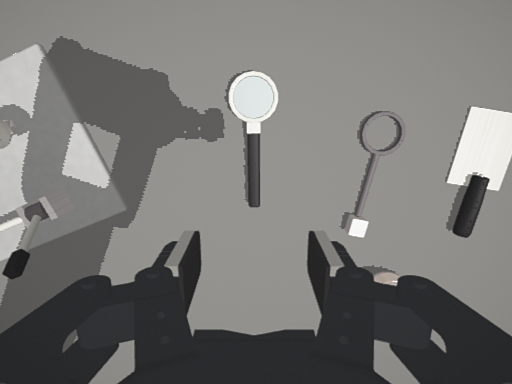

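Run:
```python
from h import *
w=np.load("pics/w8.npz"); m=camera_model("wrist"); m["xyz"]=w["xyz"];m["attitude"]=w["att"]
im=cv2.cvtColor(w["im"],cv2.COLOR_RGB2GRAY)
dark=((im<50)*255).astype(np.uint8); dark[:,:235]=0; dark[:,275:]=0; dark[215:]=0; dark[:120]=0
n,l,s,c=cv2.connectedComponentsWithStats(dark); i=1+np.argmax(s[1:,4]); print(s[i],c[i])
ys,xs=np.where(l==i); p=np.array([cast(m,x,y,.016) for x,y in zip(xs,ys)])
r=cv2.minAreaRect((p[:,:2]*1000).astype(np.float32)); print("handle black",r)
br=((im>170)*255).astype(np.uint8); br[:,:220]=0; br[:,290:]=0; br[123:]=0;br[:60]=0
cs=max(cv2.findContours(br,cv2.RETR_EXTERNAL,cv2.CHAIN_APPROX_NONE)[0],key=len); e=cv2.fitEllipse(cs); print(e)
L=cast(m,*e[0],.016); print("lens",L)
P=p[:,:2].mean(0); v=L[:2]-P; print("hc",P,"heading",np.degrees(np.arctan2(v[1],v[0])),"d",np.linalg.norm(v))
u=v/np.linalg.norm(v); print("grip pt",L[:2]-.07*u)
q=(p[:,:2]-L[:2])@u; print("extent",q.min(),q.max())
T=camera_model("top")
```

```text
[249 167   2  39  40] [249.075 186.425]
handle black ((500.05218505859375, -156.55523681640625), (1.1729966402053833, 45.33142852783203), 83.68887329101562)
((253.0554962158203, 96.67466735839844), (48.75620651245117, 51.129154205322266), 179.4152374267578)
lens [ 0.59832836 -0.17131353  0.016     ]
hc [ 0.49983517 -0.15604653] heading -8.811050333239592 d 0.09966939986920514
grip pt [ 0.52915444 -0.16059118]
extent -0.12199554698339327 -0.07675685768231634
```

Run:
```python
from h import *
w=np.load("pics/w8.npz"); m=camera_model("wrist"); m["xyz"]=w["xyz"];m["attitude"]=w["att"]
im=cv2.cvtColor(w["im"],cv2.COLOR_RGB2GRAY)
print(im[170,240:270],im[150,240:270])
dark=((im<65)*255).astype(np.uint8); dark[:,:235]=0; dark[:,275:]=0; dark[215:]=0; dark[:120]=0
n,l,s,c=cv2.connectedComponentsWithStats(dark); i=1+np.argmax(s[1:,4]); print(s[i],c[i])
ys,xs=np.where(l==i); p=np.array([cast(m,x,y,.016) for x,y in zip(xs,ys)])
L=cast(m,253.06,96.67,.016)
P=p[:,:2].mean(0); v=L[:2]-P; u=v/np.linalg.norm(v);print("heading",np.degrees(np.arctan2(v[1],v[0])),"grip pt",L[:2]-.07*u)
q=(p[:,:2]-L[:2])@u; n=(p[:,:2]-L[:2])@[-u[1],u[0]]; print("extent",q.min(),q.max(),n.min(),n.max())
print(np.degrees(np.arctan2(*np.linalg.eigh(np.cov(p[:,:2].T))[1][::-1,1])))
```

```text
[147 148 149 150 112  94  94  84  54  47  56  62  66  70  74  79  83  83
  63  67 137 150 148 148 147 148 147 147 148 148] [147 148 149 110  91  94  95  74  49  51  61  66  69  73  76  81  86  84
  61  68 137 150 148 147 147 147 147 147 148 148]
[247 134  13  73 398] [251.96733668 173.85929648]
heading -7.000517403058381 grip pt [ 0.52885446 -0.16278737]
extent -0.12323785737965728 -0.03947797381484166 -0.008734130307530378 0.006115274469070071
175.20970414629292
```

Run:
```python
from h import *
w=np.load("pics/w8.npz"); m=camera_model("wrist"); m["xyz"]=w["xyz"];m["attitude"]=w["att"]
im=cv2.cvtColor(w["im"],cv2.COLOR_RGB2GRAY)
ys,xs=np.where(im[138:206,247:264]<88); ys+=138;xs+=247
p=np.array([cast(m,x,y,.016)[:2] for x,y in zip(xs,ys)])
L=cast(m,253.06,96.67,.016)[:2]
vx,vy,x0,y0=cv2.fitLine((p*1000).astype(np.float32),cv2.DIST_L2,0,.01,.01).ravel(); print("axis",np.degrees(np.arctan2(vy,vx)),x0,y0)
v=L-p.mean(0); u=v/np.linalg.norm(v); print("heading",np.degrees(np.arctan2(v[1],v[0])),"grip",L-.07*u)
print((p-L)@u @ np.ones(len(p))/len(p), ((p-L)@u).min(),((p-L)@u).max())
```

```text
axis -5.4251266 517.4263 -162.73195
heading -6.058341584831922 grip [ 0.52872357 -0.16393098]
-0.08136074461147083 -0.12197134452910414 -0.04394091743552876
```

```bash
python3 -m crank '[[[0.003,0.001,-0.035,0],[0.005,0.0005,-0.07,0],[0.005,0.0005,-0.11,0],[0.005,0.0005,-0.15,0],[0.005,0.0005,-0.17,0]]]'; python3 -m crank '[[[0,0,0,0],[0,0,0,0],[0,0,0,0]]]'; python3 st.py
python3 - <<'E'
from h import *
m=camera_model("wrist"); im,d=get_image("wrist"); np.savez("pics/w9.npz",im=im,d=d,xyz=m["xyz"],att=m["attitude"]); cv2.imwrite("pics/w9.png",im[:,:,::-1])
E
```

```text
t: 8.93
tool_pos: [0.5262, -0.1612, 0.0549]
tool_rot: [-2.158, 0.11, 2.174]
contact_force: [-0.6, 0.4, -0.2]
opening: 0.0509
t: 9.18
tool_pos: [0.5311, -0.1641, 0.0626]
tool_rot: [-2.171, 0.116, 2.165]
contact_force: [-1.1, 0.1, -0.3]
opening: 0.0511
t 9.18 pos [ 0.5311 -0.1641  0.0626] yaxis deg -96.0 x [ 0.003 -0.001 -1.   ] F [-1.1  0.1 -0.3] op 0.0511 q [-0.43  0.05  1.91  0.    1.18  1.24]
```

View pics/w9.png

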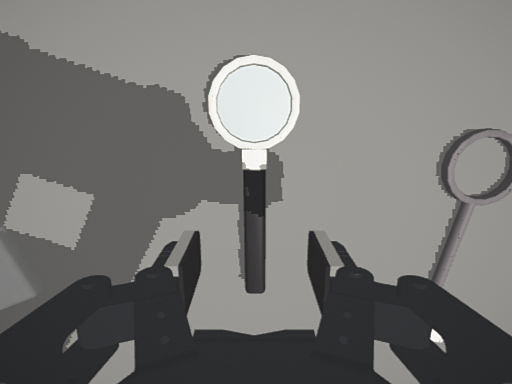

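```bash
python3 -m crank '[[[0,0,-0.012,0],[0,0,-0.024,0],[0,0,-0.036,0],[0,0,-0.045,0],[0,0,-0.045,0]]]'; python3 -m crank '[[[0,0,-0.003,0],[0,0,-0.006,0],[0,0,-0.008,0],[0,0,-0.008,0],[0,0,-0.008,0]]]'; python3 st.py
```

```text
t: 9.65
tool_pos: [0.5275, -0.1634, 0.0122]
tool_rot: [-2.16, 0.114, 2.171]
contact_force: [-0.5, 0.3, -0.1]
opening: 0.0513
t: 10.07
tool_pos: [0.53, -0.1645, 0.0078]
tool_rot: [-2.167, 0.116, 2.166]
contact_force: [0.8, 0.0, 0.4]
opening: 0.0511
t 10.07 pos [ 0.53   -0.1645  0.0078] yaxis deg -96.1 x [ 0. -0. -1.] F [0.8 0.  0.4] op 0.0511 q [-0.43  0.14  1.93  0.    1.08  1.24]
```

```bash
python3 -m crank '[[[0,0,-0.0015,0],[0,0,-0.003,0],[0,0,-0.003,0]]]'; python3 -m crank '[[[0,0,0,0],[0,0,0,0],[0,0,0,0],[0,0,0,0],[0,0,0,0]]]' 0 60; python3 st.py
python3 - <<'E'
from h import *
m=camera_model("wrist"); im,d=get_image("wrist"); cv2.imwrite("pics/w10.png",im[:,:,::-1])
E
```

```text
t: 10.32
tool_pos: [0.5297, -0.1643, 0.0044]
tool_rot: [-2.166, 0.116, 2.167]
contact_force: [0.4, 0.5, -0.8]
opening: 0.0512
t: 10.73
tool_pos: [0.5301, -0.1645, 0.0049]
tool_rot: [-2.167, 0.116, 2.166]
contact_force: [-0.1, -0.3, 1.0]
opening: 0.0124
t 10.73 pos [ 0.5301 -0.1645  0.0049] yaxis deg -96.1 x [ 0.001 -0.    -1.   ] F [-0.1 -0.3  1. ] op 0.0124 q [-0.43  0.14  1.93  0.    1.07  1.24]
```

View pics/w10.png

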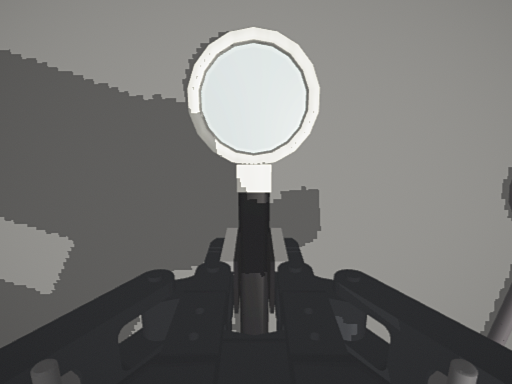

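```bash
python3 -m crank '[[[0,0,0.01,0],[0,0,0.03,0],[0,0,0.06,0],[0,0,0.09,0],[0,0,0.12,0]]]'; python3 -m crank '[[[0,0,0.03,0],[0,0,0.06,0],[0,0,0.09,0],[0,0,0.11,0],[0,0,0.11,0]]]'; python3 -m crank '[[[0,0,0,0],[0,0,0,0]]]'; python3 st.py
python3 - <<'E'
from h import *
m=camera_model("wrist"); im,d=get_image("wrist"); np.savez("pics/w11.npz",im=im,d=d,xyz=m["xyz"],att=m["attitude"]);cv2.imwrite("pics/w11.png",im[:,:,::-1])
o=get_obs(); tp=o["tool_pos"]; print(tp)
rad=31
for a in range(0,360,30):
    u,v=254+57*np.cos(np.radians(a)),97+59*np.sin(np.radians(a))
    print(a,(pt(m,d,u,v)-tp).round(4))
E
```

```text
t: 11.2
tool_pos: [0.5292, -0.1641, 0.1258]
tool_rot: [-2.165, 0.115, 2.167]
contact_force: [1.4, 0.6, -1.5]
opening: 0.0123
t: 11.62
tool_pos: [0.5321, -0.1654, 0.2414]
tool_rot: [-2.179, 0.12, 2.158]
contact_force: [0.9, -0.9, 0.5]
opening: 0.0119
t: 11.78
tool_pos: [0.529, -0.164, 0.233]
tool_rot: [-2.164, 0.115, 2.169]
contact_force: [-0.0, -0.5, -1.7]
opening: 0.0121
t 11.78 pos [ 0.529 -0.164  0.233] yaxis deg -96.1 x [-0.002  0.001 -1.   ] F [-0.  -0.5 -1.7] op 0.0121 q [-0.43 -0.12  1.78 -0.    1.49  1.24]
[ 0.52867807 -0.16383348  0.23222407]
0 [ 0.067  -0.0301  0.0095]
30 [ 0.0558 -0.0259  0.012 ]
60 [ 0.0479 -0.0168  0.0116]
90 [ 0.0456 -0.0046  0.0098]
120 [0.0501 0.007  0.0092]
150 [0.06   0.0143 0.0099]
180 [0.0718 0.0155 0.011 ]
210 [0.0824 0.0109 0.0107]
240 [0.0891 0.0017 0.0115]
270 [ 0.0909 -0.0095  0.0108]
300 [ 0.087  -0.0201  0.0104]
330 [ 0.0783 -0.0275  0.011 ]
```

View pics/w11.png

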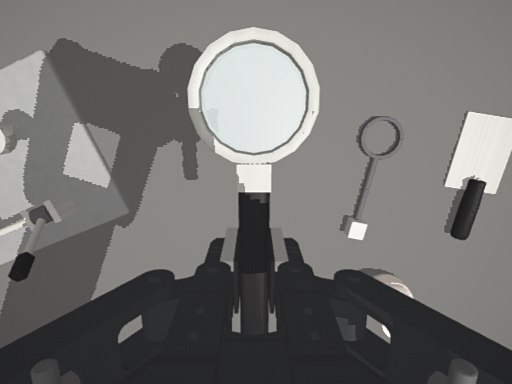

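```bash
python3 -m crank '[[[-0.0056,0.035,0,0],[-0.0112,0.07,0,0],[-0.0168,0.105,0,0],[-0.0224,0.14,0,0],[-0.028,0.175,0,0]]]'; python3 -m crank '[[[-0.0056,0.035,0,0],[-0.0112,0.07,0,0],[-0.0168,0.105,0,0],[-0.0224,0.14,0,0],[-0.028,0.175,0,0]]]'; python3 -m crank '[[[-0.003,0.03,0,0],[-0.006,0.06,0,0],[-0.006,0.0875,0,0],[-0.006,0.0875,0,0],[-0.006,0.0875,0,0]]]'; python3 st.py
python3 - <<'E'
from h import *
m=camera_model("wrist"); im,d=get_image("wrist"); np.savez("pics/w12.npz",im=im,d=d,xyz=m["xyz"],att=m["attitude"]);cv2.imwrite("pics/w12.png",im[:,:,::-1])
im,d=get_image("side"); np.savez("pics/s12.npz",im=im,d=d); cv2.imwrite("pics/s12.png",cv2.resize(im[200:300,190:320,::-1],None,fx=6,fy=6,interpolation=cv2.INTER_CUBIC))
E
```

```text
t: 12.25
tool_pos: [0.5001, 0.0122, 0.232]
tool_rot: [-2.161, 0.116, 2.17]
contact_force: [0.3, -0.1, -1.3]
opening: 0.0125
t: 12.67
tool_pos: [0.4721, 0.1871, 0.2321]
tool_rot: [-2.163, 0.117, 2.171]
contact_force: [1.2, -0.6, -0.8]
opening: 0.0122
t: 13.08
tool_pos: [0.4665, 0.2737, 0.2322]
tool_rot: [-2.165, 0.116, 2.173]
contact_force: [0.4, 0.0, -1.0]
opening: 0.0126
t 13.08 pos [0.4665 0.2737 0.2322] yaxis deg -96.0 x [-0.004 -0.002 -1.   ] F [ 0.4  0.  -1. ] op 0.0126 q [ 0.39 -0.15  1.8  -0.    1.49  2.07]
```

View pics/w12.png

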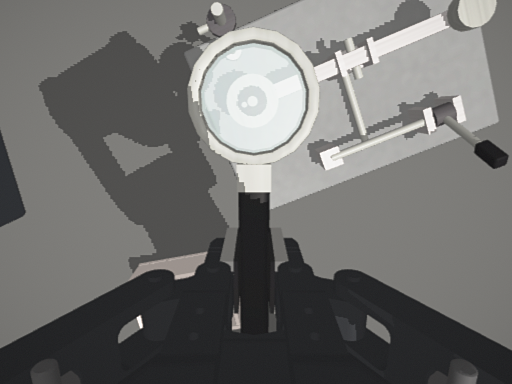

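View pics/s12.png

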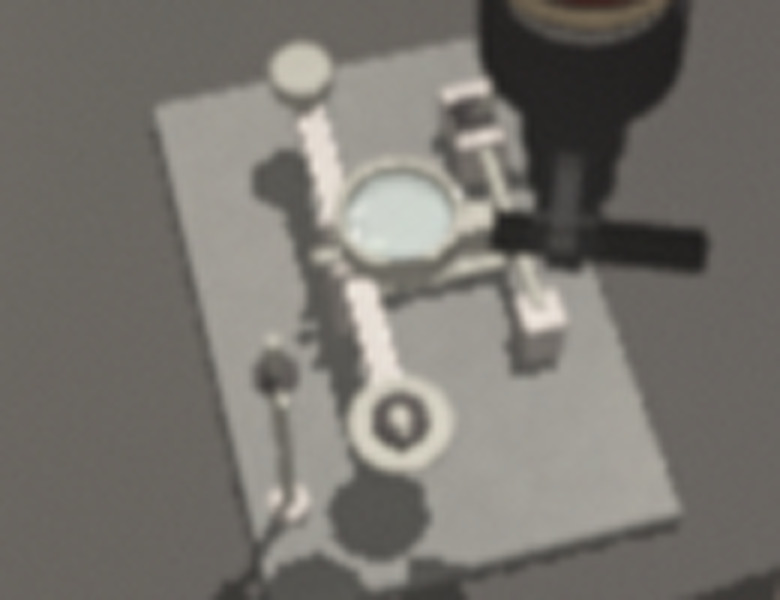

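Run:
```python
from h import *
w=np.load("pics/w12.npz"); m=camera_model("wrist"); m["xyz"]=w["xyz"];m["attitude"]=w["att"]; d=w["d"]; im=w["im"]
cv2.imwrite("pics/c12.png",cv2.resize(im[0:50,180:260,::-1],None,fx=9,fy=9,interpolation=cv2.INTER_CUBIC))
cv2.imwrite("pics/c12b.png",cv2.resize(im[60:140,210:300,::-1],None,fx=7,fy=7,interpolation=cv2.INTER_CUBIC))
for v in range(4,36,2): print(v,[int(round(pt(m,d,u,v)[2]*1000)) for u in range(200,246,3)])
S=camera_model("side"); z=np.load("pics/side0.npz")
print("side")
for v in range(256,270): print(v,[int(round(pt(S,z["d"],u,v)[2]*1000)) for u in range(230,242)])
z=np.load("pics/top0.npz"); T=camera_model("top")
print("top")
for v in range(150,164): print(v,[int(round(pt(T,z["d"],u,v)[2]*1000)) for u in range(144,162)])
```

```text
4 [1, 0, 0, 0, 166, 167, 166, 142, 143, -2, 0, -1, 0, -1, 0, -2]
6 [-2, 0, 0, -1, 167, 166, 166, 167, 141, 142, 0, -1, -1, -1, -1, 0]
8 [1, 0, -1, 0, 167, 167, 168, 166, 143, 141, 143, 0, 0, 1, 0, -1]
10 [1, -1, 0, 374, 167, 166, 168, 167, 141, 142, 141, -2, -2, 1, 0, -2]
12 [0, -1, -1, 142, 166, 166, 166, 167, 143, 142, 142, 141, 0, -1, 1, 0]
14 [0, -2, 0, 143, 142, 166, 167, 165, 154, 141, 142, 141, 0, 0, 0, -1]
16 [-1, -1, 0, 142, 142, 164, 164, 161, 374, 141, 142, 142, 1, -1, 0, 1]
18 [1, 1, 141, 143, 143, 158, 159, 158, 152, 142, 141, 142, 0, -1, 1, 0]
20 [1, 2, 142, 143, 142, 150, 157, 154, 149, 142, 142, 141, 1, 0, 0, 0]
22 [-1, -1, 0, 142, 142, 143, 149, 150, 146, 141, 141, 142, 0, 0, -2, 0]
24 [0, -1, 141, 140, 142, 142, 143, 145, 141, 140, 143, 142, -2, 1, -1, 7]
26 [140, 141, 142, 143, 141, 142, 141, 143, 142, 142, 143, 142, -1, 0, 11, 12]
28 [140, 141, 142, 141, 141, 142, 141, 142, 142, 140, 142, 141, 9, 11, 11, 243]
30 [140, 141, 141, 139, 141, 142, 141, 141, 141, 142, 142, 139, 241, 242, 243, 243]
32 [140, 140, 137, 0, 142, 142, 141, 142, 141, 240, 242, 243, 243, 240, 2
[... 1228 characters left out ...]
44, -1, -1, 0, 3, 1, 5]
155 [-2, 5, 0, 1, -1, 164, 168, 161, 156, 144, 143, 145, 142, 2, 2, -1, 0, 0]
156 [2, 1, -3, 1, 2, 143, 140, 154, 147, 148, 145, 143, 145, -2, 0, -1, 0, 2]
157 [-1, 0, 139, 138, 143, 144, 146, 143, 145, 144, 145, 142, 138, 1, 0, 3, 3, -1]
158 [-1, -4, 2, 141, 139, 0, 142, 143, 142, 144, 142, 142, 116, 105, 4, 2, -1, 3]
159 [2, -4, 2, 3, 0, 0, -1, 142, 140, 142, 141, 139, 110, 104, 96, 1, 5, 6]
160 [0, 0, 2, 1, -3, 7, 1, -3, 3, -2, 5, -1, 104, 101, 95, 87, 12, 15]
161 [1, 2, 2, 0, 2, 2, 1, 1, -4, 3, -1, -6, 12, 92, 89, 81, 74, 62]
162 [2, 1, -1, 2, 0, 2, 1, 3, 13, 13, 10, 11, 14, 12, 16, 73, 71, 63]
163 [2, 1, 0, 3, 0, 14, 15, 13, 13, 9, 13, 14, 16, 13, 10, 11, 63, 61]
```

View pics/c12.png

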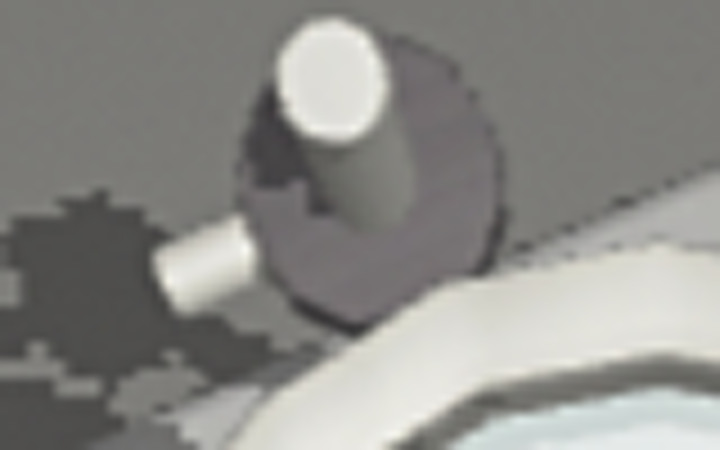

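View pics/c12b.png

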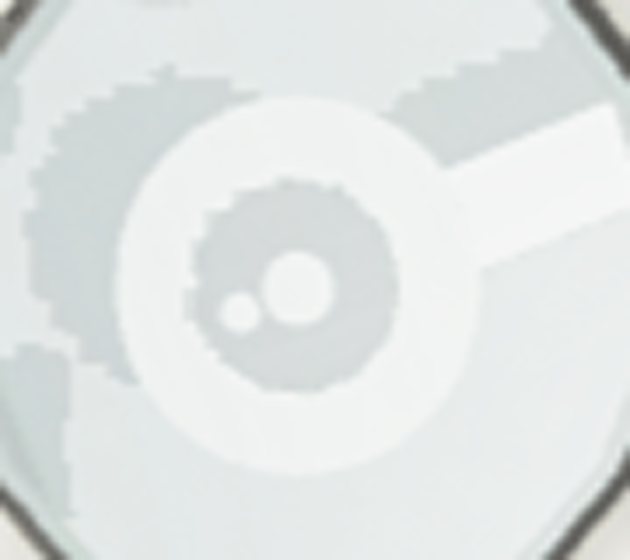

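Run:
```python
from h import *
w=np.load("pics/w12.npz"); m=camera_model("wrist"); m["xyz"]=w["xyz"];m["attitude"]=w["att"]
D=cast(m,252.3,100.7,.076); L=cast(m,254,96.8,.2423); print("disc",D,"lens",L,"D-L",D-L)
P=cast(m,(332/9+180),80/9,.167); print("post",P,"disc from post",P[:2]-.055*np.array([np.cos(np.radians(16.1)),np.sin(np.radians(16.1))]))
```

```text
disc [0.53633246 0.26749114 0.076     ] lens [0.53572587 0.26681501 0.2423    ] D-L [ 0.0006066   0.00067613 -0.1663    ]
post [0.58880515 0.28278324 0.167     ] disc from post [0.5359623  0.26753094]
```

```bash
python3 -m crank '[[[0,0,-0.01,0],[0,0,-0.02,0],[0,0,-0.03,0],[0,0,-0.04,0],[0,0,-0.05,0]]]'; python3 -m crank '[[[0.0005,0.0005,-0.01,0],[0.0005,0.0005,-0.02,0],[0.0005,0.0005,-0.03,0],[0.0005,0.0005,-0.04,0],[0.0005,0.0005,-0.046,0]]]';python3 -m crank '[[[0,0,0,0],[0,0,0,0],[0,0,0,0],[0,0,0,0],[0,0,0,0]]]'; python3 st.py
python3 - <<'E'
from h import *
m=camera_model("wrist"); im,d=get_image("wrist"); np.savez("pics/w13.npz",im=im,d=d,xyz=m["xyz"],att=m["attitude"]);cv2.imwrite("pics/w13.png",im[:,:,::-1])
for a in range(0,360,30):
    print(a,pt(m,d,254+57*np.cos(np.radians(a)),97+59*np.sin(np.radians(a))).round(4))
S=camera_model("side");im,d=get_image("side"); np.savez("pics/s13.npz",im=im,d=d); cv2.imwrite("pics/s13.png",cv2.resize(im[200:300,190:320,::-1],None,fx=6,fy=6,interpolation=cv2.INTER_CUBIC))
E
```

```text
t: 13.6
tool_pos: [0.4675, 0.2725, 0.1828]
tool_rot: [-2.165, 0.117, 2.168]
contact_force: [0.2, -0.5, 0.3]
opening: 0.0123
t: 14.02
tool_pos: [0.4677, 0.2734, 0.1368]
tool_rot: [-2.165, 0.117, 2.169]
contact_force: [-0.1, 0.6, -1.4]
opening: 0.0123
t: 14.43
tool_pos: [0.4688, 0.2739, 0.1395]
tool_rot: [-2.168, 0.115, 2.165]
contact_force: [0.3, -1.3, -0.1]
opening: 0.0121
t 14.43 pos [0.4688 0.2739 0.1395] yaxis deg -96.1 x [ 0.001  0.001 -1.   ] F [ 0.3 -1.3 -0.1] op 0.0121 q [ 0.39 -0.07  1.89  0.    1.32  2.07]
0 [0.5354 0.2443 0.1507]
30 [0.5242 0.248  0.1504]
60 [0.5164 0.2572 0.1503]
90 [0.5143 0.2693 0.1501]
120 [0.5189 0.2807 0.1504]
150 [0.5285 0.2881 0.1499]
180 [0.5403 0.2895 0.1499]
210 [0.551  0.2849 0.1491]
240 [0.5577 0.2757 0.1499]
270 [0.5594 0.2645 0.1496]
300 [0.5554 0.2539 0.1498]
330 [0.5468 0.2464 0.1493]
```

View pics/w13.png

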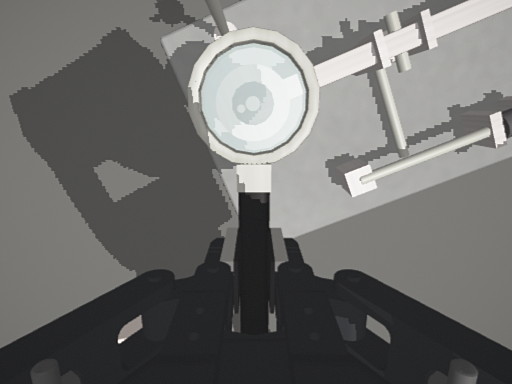

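View pics/s13.png

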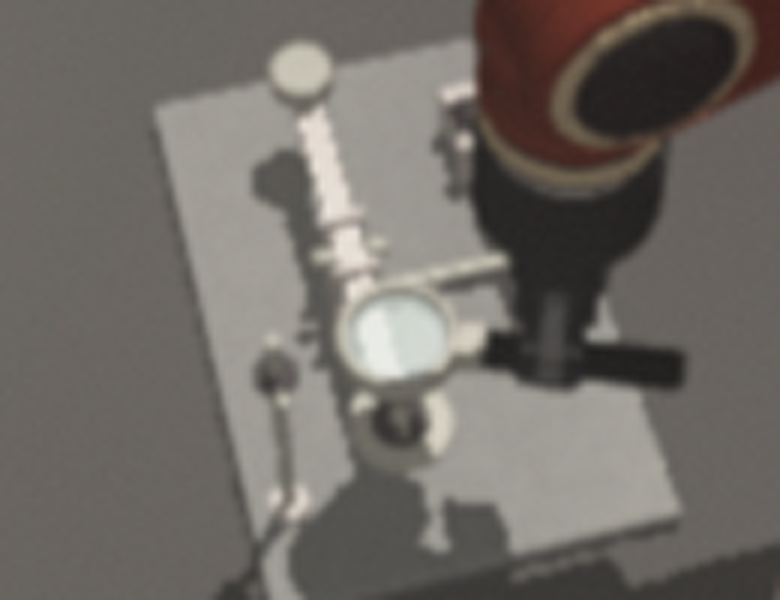

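```bash
python3 -m crank '[[[0,0,0,0],[0,0,0,0],[0,0,0,0],[0,0,0,0],[0,0,0,0]]]'; python3 -m crank '[[[0,0,0,0],[0,0,0,0],[0,0,0,0],[0,0,0,0],[0,0,0,0]]]'
```

```text
t: 14.95
tool_pos: [0.4683, 0.2736, 0.1386]
tool_rot: [-2.166, 0.116, 2.167]
contact_force: [0.3, 0.3, -0.6]
opening: 0.0117
t: 15.37
tool_pos: [0.4683, 0.2737, 0.1386]
tool_rot: [-2.166, 0.116, 2.166]
contact_force: [-0.4, 0.2, -1.1]
opening: 0.0118
```

```bash
python3 -m crank '[[[0,0,-0.001,0],[-0.0005,0,-0.0026,0],[-0.0005,0,-0.0026,0],[-0.0005,0,-0.0026,0],[-0.0005,0,-0.0026,0]]]'; for i in 1 2 3; do python3 -m crank '[[[0,0,0,0],[0,0,0,0],[0,0,0,0],[0,0,0,0],[0,0,0,0]]]'>/dev/null; done; python3 st.py
python3 - <<'E'
from h import *
m=camera_model("wrist"); im,d=get_image("wrist"); cv2.imwrite("pics/w14.png",im[:,:,::-1])
p=np.array([pt(m,d,254+57*np.cos(a),97+59*np.sin(a)) for a in np.radians(range(0,360,10))])
A=np.c_[p[:,:2],np.ones(len(p))]; c=np.linalg.lstsq(A,p[:,2],rcond=None)[0]
print("lens",p.mean(0)-[0,0,.008],"tilt",c[:2])
print("disc",cast(m,253,103,.076))
S=camera_model("side");T=camera_model("top");im,d=get_image("side"); z=np.load("pics/side0.npz")["d"]
for a in (z,d): print("side cw",np.median([pt(S,a,u,v)[2] for u in range(237,244) for v in range(208,215)]),"collar top",np.median([pt(S,a,u,v)[2] for u in range(233,239) for v in range(262,265)]))
ti,td=get_image("top"); cv2.imwrite("pics/t14.png",ti[:,:,::-1])
print(proj(T,[.536,.267,.146]),proj(S,[.536,.267,.146]))
E
```

```text
t: 15.78
tool_pos: [0.4678, 0.2736, 0.1359]
tool_rot: [-2.166, 0.116, 2.167]
contact_force: [0.0, 0.4, -1.7]
opening: 0.0123
t 17.03 pos [0.4678 0.2736 0.136 ] yaxis deg -96.1 x [-0.  0. -1.] F [-0.3 -0.3 -1.9] op 0.0125 q [ 0.39 -0.07  1.9   0.    1.31  2.07]
lens [0.53635926 0.26668234 0.13848083] tilt [-0.00640377 -0.00679036]
disc [0.5352681  0.26723568 0.076     ]
side cw 0.08406092220338812 collar top 0.14332211091777192
side cw 0.08450034771949677 collar top 0.14331230278832974
[157.49254682 176.02802758] [256.0897791  255.91940307]
```

View pics/t14.png

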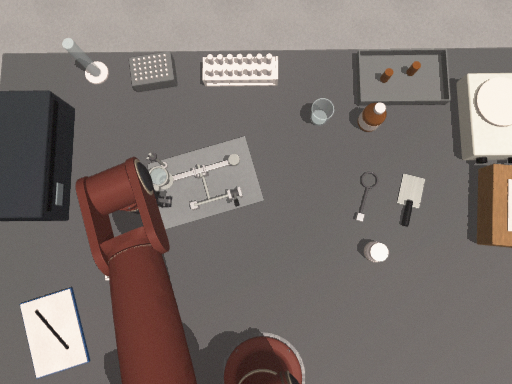

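View pics/w14.png

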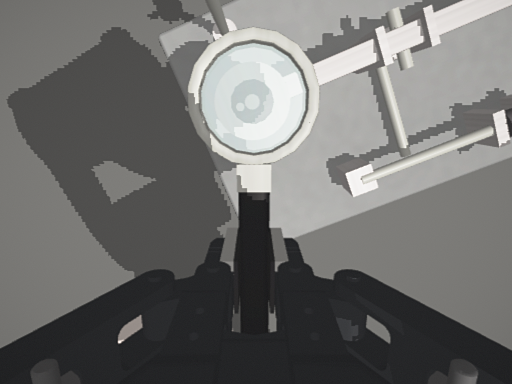

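```bash
python3 -c "
from station import *
print(finish_job())"
```

```text
the job is handed in; nothing more can be done
None
```

I swung the arrest lever fully over, held it there, swung it fully back, and handed the job in at about 17 s with the loupe held over the disc. No verdict came back, so what follows is from my own last checks.

**Lever and beam:** With the lever over, the counterweight read about 8.5 mm higher and the disc about 8 mm lower. A full swing should move each 9 mm, so this puts the lever at roughly 0.9 to 0.95 rad. It stayed there over 2 s. After the swing back, the lever was at its stop and both beam ends were within 1 mm of their starting heights.

**Loupe:**

| Check | Reading | Limit |
|---|---|---|
| Lens to disc, seen from above | about 1 mm | 10 mm |
| Lens height | 138.5 mm | within 5 mm of collar |
| Collar middle, wrist camera | about 138 mm | – |
| Collar middle, side camera | about 139.8 mm | – |
| Tilt | about 0.01 rad | 0.10 rad |

The arm was still, with no contact force showing beyond the loupe's weight and noise. The grip was set to 60 N.

**Disagreements between views:**
- **Collar height:** the side camera read it about 1.5 mm higher than the wrist camera. Its heights also ran 1 to 2 mm high elsewhere, so I used the wrist reading. Both are within the 5 mm limit.
- **Disc position:** the cameras differed by up to 3 mm, also within the limit.

**Everything else:** The collar height did not change. In the last top view, the visible bystanders looked unmoved. The tip box was mostly hidden behind the arm, so I did not check it at the end.

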